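# Put the printing blocks away, the inky one last

## Robot

A 6-joint arm with a two-finger parallel gripper is mounted at the origin on a cart in front of the work surface, level with it; the furniture and walls round the work are solid. World frame = base frame: x ahead of the robot, y to its left, z up, the work surface at z = 0. Lengths are in m, angles in degrees, forces in N, time in s.
With the tool pointing down it reaches from about 0.4 to 0.825 m from the base axis. Payload 7 kg.
Tool frame: the origin (TCP) lies midway between the tips of the shut fingers; the grasp point (between the pads) lies 19 mm behind it; z points along the fingers, y is the direction in which the jaws open and shut (so a half turn about z gives the same grasp; the last joint's range is limited). The gripper opens to 88 mm and grips with 3 to 60 N. Pads are 19 mm wide; open, the fingers measure 130 mm over their backs; the gripper's body (78 mm by 193 mm) begins 47 mm behind the grasp point.
Start: joints at [92.252, 20.546, 0.682, 0, -70.136, -16.507], TCP at [0.166, 0.654, 0.227] pointing down, gripper open.
Joint ranges: [-176.03, 176.03], [-82.01, 121.73], [-58.28, 71.71], [-173.87, 95.51], [-174.79, -0.11], [-173.66, 173.66]. Speed limits (degrees/s): [136.94, 136.94, 172.46, 180, 180, 180].

## Interface

Orientations are given as [roll, pitch, yaw] about the fixed x, y, z axes, in that order (R = Rz(yaw) Ry(pitch) Rx(roll)).
In Python, from plant import ctrl, snapshot gives the robot as it stands.
- The arm moves only by the shell command python3 -m pendant 'ROWS'. ROWS is JSON, a list of rows, each a list of 7 numbers: the shift along the tool's x, y, z in m, then the turn, a rotation vector about the tool's x, y, z in rad, then the opening, from -1 (shut) to 1 (fully open), so that 0 is half open. In form: [[x, y, z, ax, ay, az, jaw], ...]. A call has 1 to 12 rows; each row is the pose to reach, as a shift and turn from the pose commanded when the call began, along the tool's axes at that moment; what a row does not reach only later rows make up. A row lasts 1/8 s, in which the tool goes at most 62.5 mm and 10.7 degrees, less where a joint would pass 70% of its speed; a pose out of reach is approached as far as the arm can. A call with a gripper value outside its range is refused whole. The fingers move at their own pace and stop on an object; the grip force is fixed at half the most. Time passes only in rows, so rows that repeat a pose let the fingers close. It gives the time, the measured TCP pose, the force and the opening at its end, in the units of the state.
- ctrl.get_obs(): the state, without advancing time (a new reading comes with each control period).
- snapshot(name): name is "scene" or "side" or "wrist"; returns a dict with "image" (420x560x3 uint8, blue, green, red), "mtx" (3x3 intrinsics, pixels), "k1" (the pictures are not rectified: a ray, as slopes to the right and down, at radius r is drawn at 1 + k1 r^2 times it, then the intrinsics apply), "eye" and "attitude" of the camera in the world; the wrist camera has in their place "tool_from_camera" (4x4, takes a point from camera to tool coordinates, whose origin is the TCP and whose axes are the flange's). Camera axes: x right, y up, looking along -z (the intrinsics and any distortion apply to the point x, -y, -z); pixel columns grow to the right and rows downward; lengths in m; the calibration is good to about 2 mm. A picture is of the moment at which its call begins: read the wrist's pose just before it. There is no depth.
- ctrl.close_job(): hands the job in, once; it reports no verdict.
The state is a dict: "clock": time; "joint_pos": joint angles; "qvel": joint speeds; "tau": joint torques, N m; "tool_pos": TCP position; "orientation": TCP orientation; "force": force on the tool from outside, world axes, zero at the start; "moment": the same for the moment, N m; "opening": finger opening in m.
Only numpy, scipy, OpenCV 4.12 (cv2) and the standard library are available. Lean on these libraries where they do the work, as an engineer would, in place of code of your own. Each camera call takes 0.05 s, during which the arm holds its last target.

## Task

Put away the four printing blocks that lie in a row along the near end of the table, and only those: the two long border blocks in the felt-lined border tray, one flat in each channel, the knob-handled block knob up in the free bay of the dark cork-lined rack, and the small dark blue block, still wet with ink, in the white drip tray. Do not touch the inky block until the three clean ones are in their places, or ink gets on them. Set each block down flat without dropping it, and leave the block already stored in the rack, the bowl of blue ink and the red-lidded jar where they are.

Things in the scene. Friction and masses are not known exactly. Their poses are not given: they have to be found in the camera images.
- long_block: Long border printing block, plain dark brown wooden bar, 34 x 127 x 40 mm high (x, y, z), about 0.12 kg, lying flat. Origin at the centre of its underside, z up, y along its length. Grasp across the 34 mm width.
- strip_block: Strip border printing block, brown wooden bar with a pale carved face on top, 30 x 119 x 36 mm high (x, y, z), about 0.09 kg, lying flat. Origin at the centre of its underside, z up, y along its length. Grasp across the 30 mm width.
- sprig_block: Knob-handled motif block: brown wooden base 68 x 48 x 32 mm high (x, y, z) with a round knob on its middle, 25 mm across, from 34 to 64 mm above the underside; about 0.07 kg. It stands knob up. Origin at the centre of its underside, z up. Grasp the knob at 45 to 55 mm height, or the base across its 48 mm.
- inky_block: Small cube-like block covered with dark blue wet ink, 40 x 40 x 34 mm high, about 0.04 kg. Origin at the centre of its underside, z up, sides along x and y.
- border_tray: Shallow tray of pale wood, lined with grey felt, 160 x 146 x 18 mm high (x, y, z), fixed. Origin at the centre of its underside, z up. A wall along the middle divides it into two channels that run along its x axis, each 144 mm long and 61 mm wide, centred at y = +34.5 and y = -34.5 mm. Inner floor 6 mm above the origin; walls 8 mm thick, tops at 18 mm. A border block lies with its length along the channel.
- knob_rack: Shallow rack of dark wood, lined with cork, 176 x 102 x 18 mm high (x, y, z), fixed. Origin at the centre of its underside, z up. Two bays, each 76 mm along x and 86 mm along y, centred at x = -42 mm (free, the one nearer the robot) and x = +42 mm (already holds a block). Inner floor 6 mm above the origin; walls 8 mm thick, tops at 18 mm. The free bay takes the knob-handled block with its 68 mm length along the rack's y axis.
- drip_tray: Square white plastic tray with a ribbed floor, 130 x 130 mm, fixed. Origin at the centre of its underside, z up, sides along x and y. Inside 120 x 120 mm; the ribbed floor is 6 mm above the origin, the rolled rim tops at 22 mm.
- stored_block: Bystander: dark knob-handled block with a leaf-shaped base, 68 x 57 x 70 mm high, loose in the occupied bay of the rack. Origin at the centre of its underside. Leave it there.
- ink_bowl: Bystander: loose steel bowl of blue ink, 99 mm across, 38 mm high, behind the trays. Origin at the centre of its underside.
- red_jar: Bystander: loose white jar with a red lid, 63 mm across, 80 mm high, at the left of the blocks. Origin at the centre of its underside.
Things that resemble listed ones, but are neither listed nor needed, are in the scene too. Of the things that look like the inky_block, the smaller one is meant.

How it is judged (in metres and radians):
On the way, in this order (a step that is already met when the one before it is completed fails the run):
1. both border blocks flat in the channels of the border tray and the knob-handled block flat in the free bay of the rack (x of long_block in the frame of border_tray between -0.02 and 0.02 m and y of long_block in the frame of border_tray between -0.06 and 0.06 m and z of long_block in the frame of border_tray between 0.002 and 0.01 m and angle between each of long_block, strip_block, sprig_block's own z axis and vertical below 0.06 rad and x of strip_block in the frame of border_tray between -0.024 and 0.024 m and y of strip_block in the frame of border_tray between -0.06 and 0.06 m and z of strip_block in the frame of border_tray between 0.002 and 0.01 m and x of sprig_block in the frame of knob_rack between -0.064 and -0.02 m and y of sprig_block in the frame of knob_rack between -0.025 and 0.025 m and z of sprig_block in the frame of knob_rack between 0.002 and 0.01 m), for 0.2 s.
2. the inky block flat in the drip tray (x of inky_block in the frame of drip_tray between -0.05 and 0.05 m and y of inky_block in the frame of drip_tray between -0.05 and 0.05 m and z of inky_block in the frame of drip_tray between 0.002 and 0.01 m and angle between inky_block's own z axis and vertical below 0.06 rad), for 0.2 s.
At the end, for the whole second after the job is handed in: Both border blocks flat in the border tray (long one within 20 mm, strip within 24 mm of its middle lengthwise), knob block flat in the rack's free bay, knob up, inky block flat in the drip tray; undersides within 4 mm of the floors, lean under 0.06 rad; all released and at rest (all of step 1 and all of step 2 and linear speed of each of long_block, strip_block, sprig_block, inky_block below 0.02 m/s); the robot touches nothing.
It fails at once if the inky block touched by the fingers before the three clean blocks are in their places (contact force between the fingers and inky_block above 0.5 N and not ((x of long_block in the frame of border_tray between -0.02 and 0.02 m and y of long_block in the frame of border_tray between -0.06 and 0.06 m and z of long_block in the frame of border_tray between 0.002 and 0.01 m and angle between long_block's own z axis and vertical below 0.06 rad) and (x of strip_block in the frame of border_tray between -0.024 and 0.024 m and y of strip_block in the frame of border_tray between -0.06 and 0.06 m and z of strip_block in the frame of border_tray between 0.002 and 0.01 m and angle between strip_block's own z axis and vertical below 0.06 rad) and (x of sprig_block in the frame of knob_rack between -0.064 and -0.02 m and y of sprig_block in the frame of knob_rack between -0.025 and 0.025 m and z of sprig_block in the frame of knob_rack between 0.002 and 0.01 m and angle between sprig_block's own z axis and vertical below 0.06 rad))).
It fails at once if a block dropped (falling free of the fingers faster than 0.8 m/s, about 33 mm of fall) ((linear speed of long_block above 0.8 m/s and contact force between the fingers and long_block below 0.05 N) or (linear speed of strip_block above 0.8 m/s and contact force between the fingers and strip_block below 0.05 N) or (linear speed of sprig_block above 0.8 m/s and contact force between the fingers and sprig_block below 0.05 N) or (linear speed of inky_block above 0.8 m/s and contact force between the fingers and inky_block below 0.05 N)).
It fails at once if the block already stored in the rack, the ink bowl or the red-lidded jar shifted by more than 20 mm or tipped (distance of any of stored_block, ink_bowl, red_jar from where it was at the start of the episode above 0.02 m or angle between any of stored_block, ink_bowl, red_jar's own z axis and vertical above 0.25 rad).
It also fails if it takes over 99 s, if anything falls off the work surface, if the arm or the gripper's body presses on something with over 40 N, if the wrist force passes 120 N, or if a joint passes its speed limit or range.

## Working session

There is one attempt and no reset: what is moved stays moved. The work goes in short steps, Python scripts to look and compute and a shell command to move; the robot and the scene stay as the last step left them, time stands still between calls to the robot, and variables do not carry over. Pictures are saved under pics/ and viewed, and the job is handed in when it is done.

```bash
ls; mkdir -p pics; python3 - <<'E'
from plant import ctrl,snapshot
import cv2
print(ctrl.get_obs())
for n in ["scene","side","wrist"]:
    s=snapshot(n); cv2.imwrite(f"pics/{n}0.png",s["image"]); print(n,{k:v for k,v in s.items() if k!="image"})
E
```

```text
pics
{'clock': 0.0, 'joint_pos': array([ 9.22507475e+01,  2.05889744e+01,  6.33618971e-01, -1.99557529e-02,
       -7.01359972e+01, -1.65081600e+01]), 'qvel': array([ 0.05534255,  0.04250461, -0.03542741,  0.01805081,  0.06385168,
        0.0548776 ]), 'tau': array([-1.03747429e-04, -5.82715166e+01,  2.93062019e+01,  6.99736163e+00,
        6.87495005e-03, -1.51219219e-04]), 'tool_pos': array([0.16613057, 0.6537277 , 0.22564981]), 'orientation': array([ 1.79907082e+02, -7.97393098e-03, -1.42642017e+01]), 'force': array([-1.03645075,  0.51015655,  0.15490413]), 'moment': array([ 0.01270146, -0.03669902,  0.00697902]), 'opening': 0.08768622473739966}
scene {'mtx': array([[394.66302338,   0.        , 283.40858423],
       [  0.        , 394.66302338, 202.6898536 ],
       [  0.        ,   0.        ,   1.        ]]), 'k1': -0.07480384827681731, 'eye': array([ 0.12706076, -0.33383798,  0.52026163]), 'attitude': array([ 55.61220964,   0.62034161, -36.53140098])}
side {'mtx': array([[465.53173093,   0.        , 276.73501639],
       [  0.        , 465.53173093, 211.12060647],
       [  0.        ,   0.        ,   1.        ]]), 'k1': -0.09281682569709107, 'eye': array([-0.05003107, -0.7847295 ,  0.49173598]), 'attitude': array([ 70.07457258,   0.95384916, -30.52054862])}
wrist {'mtx': array([[291.64142406,   0.        , 281.40264134],
       [  0.        , 291.64142406, 204.28645521],
       [  0.        ,   0.        ,   1.        ]]), 'k1': -0.05490976836533886, 'tool_from_camera': array([[ 5.60297383e-04,  9.58463139e-01,  2.85215878e-01,
         7.71978353e-02],
       [ 9.99999840e-01, -5.60318139e-04, -8.15277565e-05,
        -2.70779576e-04],
       [ 8.16702805e-05,  2.85215878e-01, -9.58463299e-01,
        -1.59079170e-01],
       [ 0.00000000e+00,  0.00000000e+00,  0.00000000e+00,
         1.00000000e+00]])}
```

View pics/scene0.png

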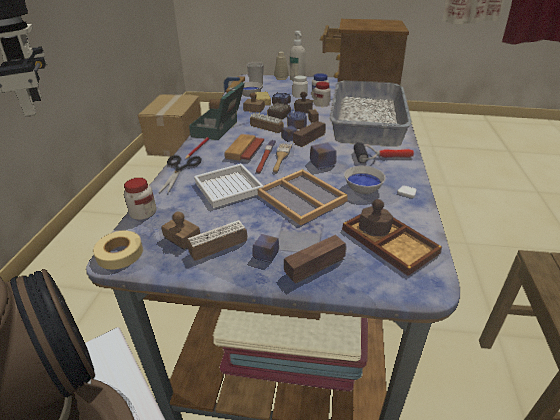

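View pics/side0.png

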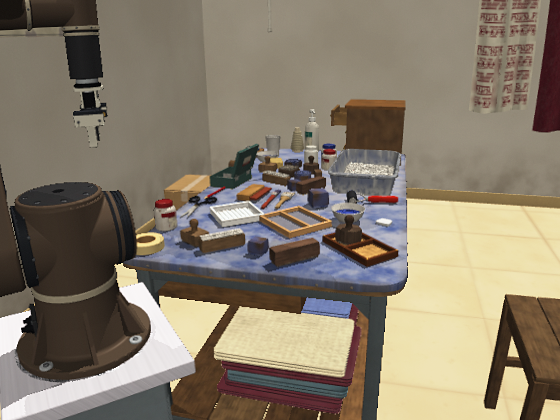

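View pics/wrist0.png

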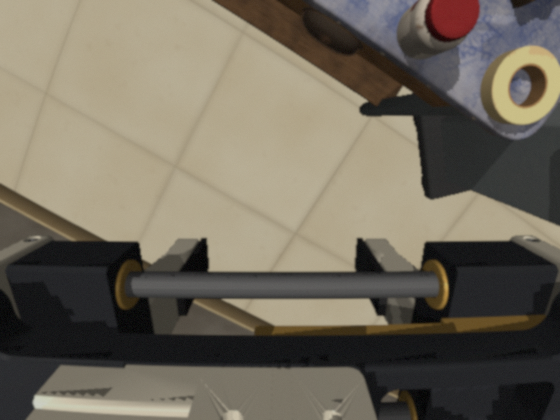

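Scene: blocks in the row are the sprig (180,234), strip (217,238), small inky cube (265,248) and long bar (315,258). The trays are drip (228,185), border (303,194) and rack (391,240), with the stored block at (377,217). Bystanders: bowl (364,182) and jar (139,198).

Things that look alike:
- Inky block: big dark cube (322,155), plus cubes in the back clutter (~290,130).
- Long block: bar (310,132).
- Strip block: bar (266,123).
- Sprig block: knob blocks (305,102) and (256,102), and the stored block.

I choose the four in the near row, with the inky block being the smaller cube at (265,248).

```bash
cat > h.py <<'E'
import numpy as np,cv2
from scipy.spatial.transform import Rotation as Ro
from plant import ctrl,snapshot
def cam(n):
    o=ctrl.get_obs(); s=snapshot(n)
    if n=="wrist":
        T=np.eye(4);T[:3,:3]=Ro.from_euler("xyz",o["orientation"],degrees=True).as_matrix();T[:3,3]=o["tool_pos"]
        M=T@s["tool_from_camera"]; s["R"]=M[:3,:3]; s["C"]=M[:3,3]
    else:
        s["R"]=Ro.from_euler("xyz",s["attitude"],degrees=True).as_matrix(); s["C"]=s["eye"]
    return s
def ray(s,uv):
    p=cv2.undistortPoints(np.array(uv,float).reshape(-1,1,2),s["mtx"],np.array([s["k1"],0,0,0.]))[:,0]
    d=np.c_[p[:,0],-p[:,1],-np.ones(len(p))]
    return d@s["R"].T
def plane(s,uv,z):
    d=ray(s,uv); return s["C"]+d*((z-s["C"][2])/d[:,2])[:,None]
def proj(s,P):
    q=(np.array(P,float).reshape(-1,3)-s["C"])@s["R"]; q=q*[1,-1,-1]
    return cv2.projectPoints(q,np.zeros(3),np.zeros(3),s["mtx"],np.array([s["k1"],0,0,0.]))[0][:,0]
E
python3 - <<'E'
from h import *
s=cam("scene")
c=s["image"][150:300,100:460]; c=cv2.resize(c,None,fx=2.2,fy=2.2,interpolation=cv2.INTER_CUBIC); cv2.imwrite("pics/crop1.png",c)
for n,uv,z in [("sprigknob",(179,217),.064),("strip",(217,234),.036),("inky",(264,241),.034),("long",(314,252),.04),("bigcube",(322,145),.05),("border",(303,194),.012),("rack",(391,240),.012),("drip",(228,185),.01),("bowl",(364,180),.03),("jar",(136,186),.08)]:
    print(n,plane(s,[uv],z)[0].round(3))
E
```

```text
sprigknob [0.328 0.289 0.064]
strip [0.376 0.23  0.036]
inky [0.439 0.159 0.034]
long [0.49  0.071 0.04 ]
bigcube [0.777 0.379 0.05 ]
border [0.623 0.267 0.012]
rack [0.657 0.029 0.012]
drip [0.504 0.413 0.01 ]
bowl [0.76  0.205 0.03 ]
jar [0.293 0.429 0.08 ]
```

View pics/crop1.png

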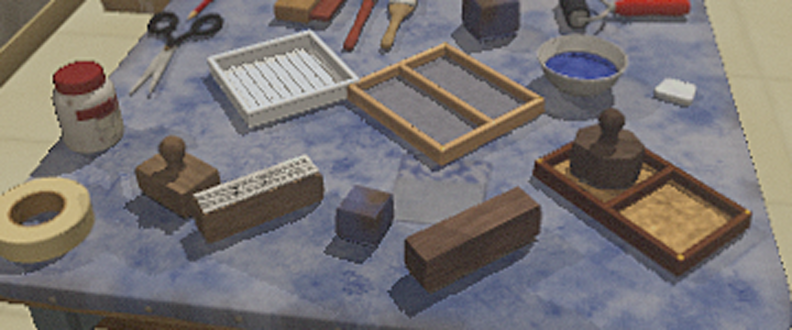

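The crop confirms the choice. The small cube at crop (363,215) is clearly smaller than the one at (490,15). Next I move the wrist camera over the row.

```bash
python3 -m pendant '[[0.02,0.03,-0.02,0,0,0,1],[0.05,0.065,-0.05,0,0,0,1],[0.08,0.1,-0.08,0,0,0,1],[0.11,0.135,-0.08,0,0,0,1],[0.14,0.17,-0.08,0,0,0,1],[0.17,0.21,-0.08,0,0,0,1],[0.2,0.245,-0.08,0,0,0,1],[0.23,0.28,-0.08,0,0,0,1],[0.255,0.315,-0.08,0,0,0,1],[0.277,0.342,-0.08,0,0,0,1],[0.277,0.342,-0.08,0,0,0,1],[0.277,0.342,-0.08,0,0,0,1]]'
python3 - <<'E'
from h import *
s=cam("wrist"); cv2.imwrite("pics/w1.png",s["image"]); print(ctrl.get_obs()["tool_pos"],ctrl.get_obs()["orientation"])
np.savez("w1.npz",**s)
E
```

```text
clock: 1.7
tool_pos: [0.3505, 0.2546, 0.3066]
orientation: [-180.0, 0.0, -14.3]
force: [-0.9, 0.5, 0.4]
opening: 0.0877
[0.35037185 0.25491472 0.30655343] [-1.79991683e+02  3.64565071e-03 -1.42483499e+01]
```

View pics/w1.png

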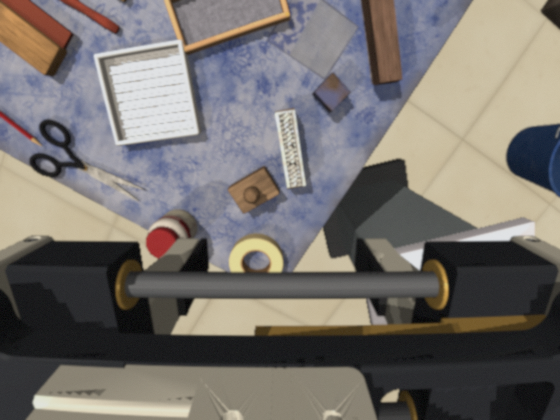

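The top-down wrist view shows the sprig (253,190), strip (290,150), inky (331,92), drip tray (150,92), jar (170,240) and part of the long block (382,40). I need one more view further forward for the trays.

```bash
python3 -m pendant '[[0.03,0.01,-0.01,0,0,0,1],[0.06,0.02,-0.02,0,0,0,1],[0.1,0.03,-0.03,0,0,0,1],[0.14,0.04,-0.03,0,0,0,1],[0.17,0.055,-0.03,0,0,0,1],[0.19,0.055,-0.03,0,0,0,1],[0.19,0.055,-0.03,0,0,0,1],[0.19,0.055,-0.03,0,0,0,1]]'
python3 - <<'E'
from h import *
s=cam("wrist"); cv2.imwrite("pics/w2.png",s["image"]); print(ctrl.get_obs()["tool_pos"],ctrl.get_obs()["orientation"])
np.savez("w2.npz",**s)
E
```

```text
clock: 2.75
tool_pos: [0.5207, 0.1552, 0.3363]
orientation: [180.0, 0.0, -14.2]
force: [-0.0, 0.7, 0.5]
opening: 0.0877
[0.52058464 0.15519825 0.33657156] [-1.79995498e+02  6.57972379e-03 -1.41954034e+01]
```

View pics/w2.png

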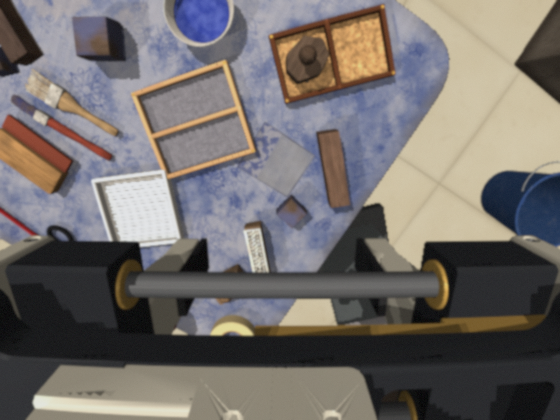

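This view shows the border tray (195,120), rack (333,52) with its free bay at (360,45), long (334,168), inky (292,210) and drip tray (138,210). I'll enlarge both views to pick corners.

```bash
python3 - <<'E'
import cv2
a=cv2.imread("pics/w2.png"); b=cv2.imread("pics/w1.png")
def sv(n,im,x0,y0,x1,y1,f):
    c=cv2.resize(im[y0:y1,x0:x1],None,fx=f,fy=f,interpolation=cv2.INTER_CUBIC)
    st=20
    for x in range((x0//st+1)*st,x1,st): cv2.line(c,(int((x-x0)*f),0),(int((x-x0)*f),6),(0,255,0),1); cv2.putText(c,str(x),(int((x-x0)*f)-10,16),0,.35,(0,255,0),1)
    for y in range((y0//st+1)*st,y1,st): cv2.line(c,(0,int((y-y0)*f)),(6,int((y-y0)*f)),(0,255,0),1); cv2.putText(c,str(y),(8,int((y-y0)*f)+4),0,.35,(0,255,0),1)
    cv2.imwrite(n,c)
sv("pics/c2a.png",a,80,50,270,250,3)
sv("pics/c2b.png",a,255,0,410,220,2.7)
sv("pics/c1a.png",b,90,60,410,220,2.5)
E
```

```text
(no output)
```

View pics/c2a.png

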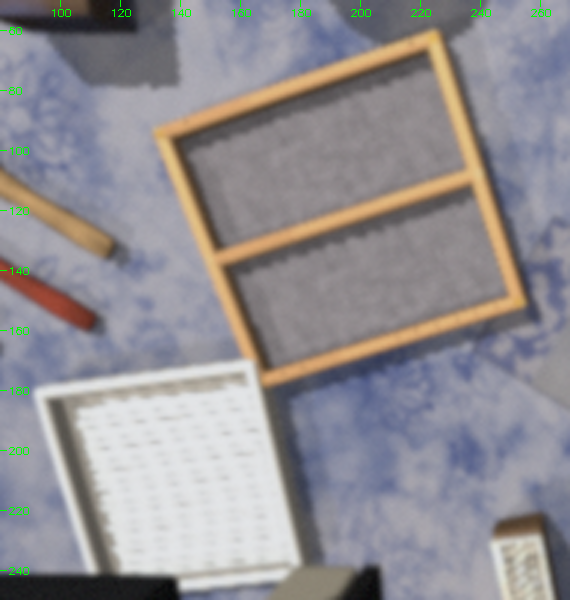

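View pics/c2b.png

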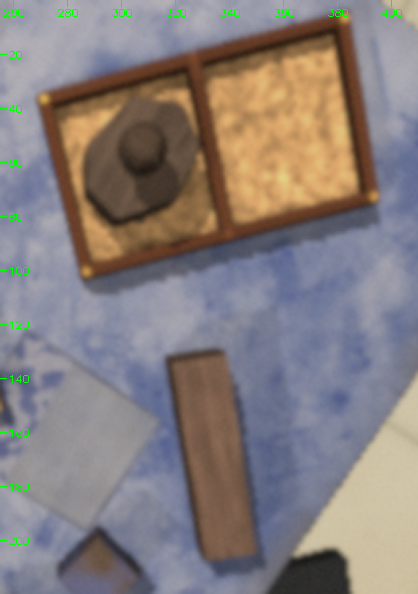

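View pics/c1a.png

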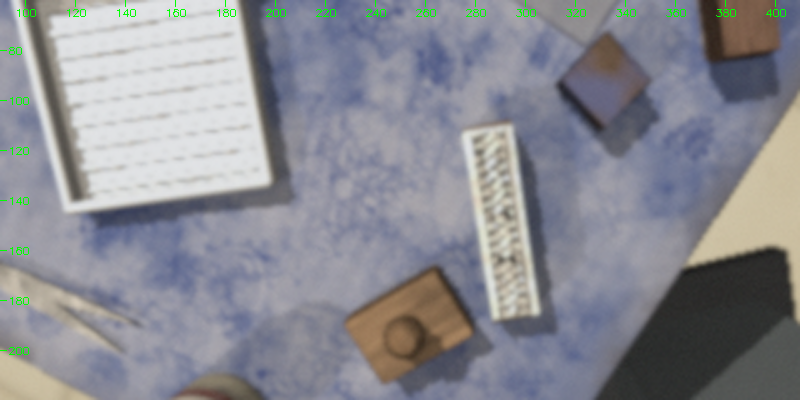

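```bash
cat > fit.py <<'E'
from h import *
def rect(n,s,uv,z,ax0=0):
    P=plane(s,uv,z)[:,:2]
    c=P.mean(0); e=[np.linalg.norm(P[(i+1)%4]-P[i]) for i in range(4)]
    a=(P[1]-P[0])+(P[2]-P[3]); b=(P[2]-P[1])+(P[3]-P[0])
    aa=np.degrees(np.arctan2(a[1],a[0])); ab=np.degrees(np.arctan2(b[1],b[0]))
    print(n,"c",c.round(4),"edges",np.round(e,3),"dir01 %.1f dir12 %.1f"%(aa,ab)); return c
E
python3 - <<'E'
from fit import *
w1=dict(np.load("w1.npz"));w2=dict(np.load("w2.npz"))
rect("border",w2,[(131.7,93.3),(225,60),(255.3,151),(167.7,179)],.018)
rect("rack",w2,[(270.6,35.2),(383.5,5.6),(394.6,74.1),(287.6,101.9)],.018)
rect("drip w1",w1,[(95,57),(181,41),(198.8,134),(116,144.8)],.022)
rect("long",w2,[(317.2,132.2),(338.7,130),(350.2,205.9),(329.8,207.4)],.04)
rect("inky",w1,[(332.8,72.8),(350,91.2),(330,110),(313.2,93.2)],.034)
rect("strip",w1,[(275.2,112),(294.8,109.2),(306,186),(288,188)],.036)
rect("sprig",w1,[(228,189.2),(264.8,166.4),(279.2,192),(245.2,212.8)],.032)
print(plane(w1,[(252,193)],.064), plane(w2,[(255+144/2.7,146/2.7)],.07))
E
```

```text
border c [0.6233 0.2721] edges [0.156 0.144 0.156 0.144] dir01 -87.1 dir12 -176.7
rack c [0.6659 0.0371] edges [0.17  0.098 0.169 0.098] dir01 -89.9 dir12 -179.4
drip w1 c [0.5056 0.4172] edges [0.128 0.129 0.13  0.126] dir01 -97.2 dir12 172.6
long c [0.4981 0.0751] edges [0.033 0.123 0.033 0.122] dir01 -99.0 dir12 177.6
inky c [0.4425 0.1593] edges [0.035 0.037 0.033 0.038] dir01 -147.4 dir12 120.3
strip c [0.378  0.2332] edges [0.028 0.112 0.027 0.112] dir01 -97.1 dir12 175.2
sprig c [0.3321 0.3026] edges [0.067 0.045 0.063 0.046] dir01 -72.4 dir12 -163.3
[[0.33605071 0.30176386 0.064     ]] [[0.66715647 0.08124355 0.07      ]]
```

```bash
python3 - <<'E'
from h import *
w1=dict(np.load("w1.npz"));w2=dict(np.load("w2.npz"))
def tri(a,b):
    A=[];B=[]
    for s,uv in (a,b):
        d=ray(s,[uv])[0];d/=np.linalg.norm(d);M=np.eye(3)-np.outer(d,d);A.append(M);B.append(M@s["C"])
    return np.linalg.lstsq(np.vstack(A),np.hstack(B),rcond=None)[0].round(4)
for n,p,q,z in [("drip1",(95,57),(92.3,180.7),.022),("drip2",(181,41),(164,170.7),.022),("stripTL",(275.2,112),(244.3,230.3),.036),("stripTR",(294.8,109.2),(261.7,227.3),.036),("inkyT",(332.8,72.8),(290.9,196.3),.034)]:
    print(n,tri((w1,p),(w2,q)),plane(w1,[p],z)[0].round(4),plane(w2,[q],z)[0].round(4))
s=cam("scene")
P=dict(strip=(.378,.2332,.036,175.2,.119,.030),long=(.4981,.0751,.04,177.6,.127,.034),sprig=(.3321,.3026,.032,107.6,.068,.048),border=(.6233,.2721,.018,93,.16,.146),rack=(.6659,.0371,.018,90.3,.176,.102),inky=(.4425,.1593,.034,-59.7+0,.04,.04),drip=(.5056,.4172,.022,-97,.13,.13))
im=cv2.resize(s["image"][150:300,80:460],None,fx=2.1,fy=2.1,interpolation=cv2.INTER_CUBIC)
for n,(x,y,z,a,l,w) in P.items():
    a=np.radians(a);u=np.array([np.cos(a),np.sin(a),0]);v=np.array([-u[1],u[0],0]);c=np.array([x,y,z])
    q=proj(s,[c+i*l/2*u+j*w/2*v for i,j in [(1,1),(1,-1),(-1,-1),(-1,1)]])
    cv2.polylines(im,[np.int32(((q-[80,150]+.5)*2.1)).reshape(-1,1,2)],True,(0,255,0),1)
cv2.imwrite("pics/chk.png",im)
print(ctrl.get_obs()["joint_pos"].round(1))
E
```

```text
drip1 [0.5777 0.4753 0.0167] [0.5759 0.4726 0.022 ] [0.5778 0.4715 0.022 ]
drip2 [0.5624 0.3462 0.019 ] [0.5614 0.3454 0.022 ] [0.5626 0.345  0.022 ]
stripTL [0.4351 0.2419 0.0388] [0.4354 0.2424 0.036 ] [0.4338 0.2421 0.036 ]
stripTR [0.4317 0.2135 0.0339] [0.4323 0.2147 0.036 ] [0.4318 0.2121 0.036 ]
inkyT [0.4682 0.1512 0.023 ] [0.4666 0.1524 0.034 ] [0.4718 0.1517 0.034 ]
[ 37.3   5.   -5.4  -0.  -79.6  38.5]
```

View pics/chk.png

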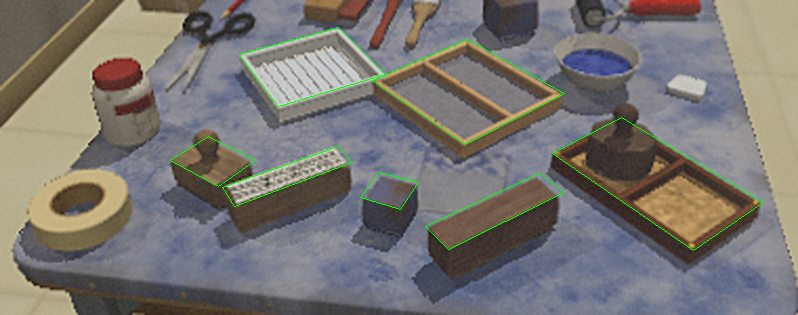

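The overlay on the scene view agrees to within a few mm. Sprig goes first, by the knob. Here is a helper to work out the shifts.

```bash
cat > go.py <<'E'
import sys
from h import *
x,y,z,yaw=map(float,sys.argv[1:5]); o=ctrl.get_obs()
R=Ro.from_euler("xyz",o["orientation"],degrees=True); T=Ro.from_euler("xyz",[180,0,yaw],degrees=True)
print("shift",(R.inv().apply(np.array([x,y,z])-o["tool_pos"])).round(4),"turn",(R.inv()*T).as_rotvec().round(3),"pose",o["tool_pos"].round(4),o["orientation"].round(1))
E
python3 go.py .334 .302 .12 17.6
```

```text
shift [-0.2169 -0.0966  0.2167] turn [-0.    -0.    -0.555] pose [0.5205 0.1551 0.3367] [-180.    -0.   -14.2]
```

```bash
python3 -m pendant '[[-0.02,-0.01,0.02,0,0,-0.05,1],[-0.05,-0.02,0.05,0,0,-0.12,1],[-0.08,-0.035,0.08,0,0,-0.2,1],[-0.11,-0.05,0.11,0,0,-0.28,1],[-0.14,-0.062,0.14,0,0,-0.36,1],[-0.17,-0.076,0.17,0,0,-0.44,1],[-0.2,-0.09,0.2,0,0,-0.51,1],[-0.217,-0.0966,0.217,0,0,-0.555,1],[-0.217,-0.0966,0.217,0,0,-0.555,0.3],[-0.217,-0.0966,0.217,0,0,-0.555,0.3]]'; python3 go.py .334 .302 .039 17.6
python3 - <<'E'
from h import *
for n in ("wrist","scene"):
    s=cam(n); cv2.imwrite(f"pics/{n}3.png",s["image"])
i=cv2.imread("pics/scene3.png")[140:300,80:360]; cv2.imwrite("pics/s3.png",cv2.resize(i,None,fx=2.5,fy=2.5))
E
```

```text
clock: 4.1
tool_pos: [0.3348, 0.302, 0.1204]
orientation: [-180.0, -0.1, 17.6]
force: [0.5, 0.4, 0.2]
opening: 0.0729
shift [-0.0008 -0.0002  0.0814] turn [-0.001 -0.001 -0.001] pose [0.3348 0.302  0.1204] [-1.80e+02 -1.00e-01  1.76e+01]
```

View pics/wrist3.png

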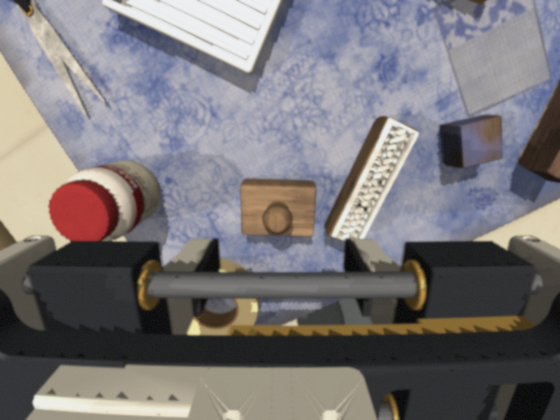

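View pics/s3.png

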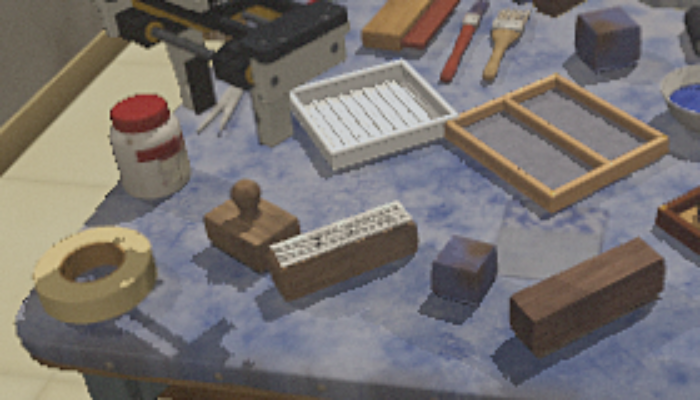

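The wrist view shows the sprig square to the jaws, with its base top at (241-316,180-236) and its knob at (278,219). I'll refine from these.

```bash
python3 - <<'E'
from fit import *
s=cam("wrist")
rect("sprig",s,[(241,180),(316,180),(315,236),(241,235)],.032)
print(plane(s,[(278,219)],.055))
rect("strip",s,[(387,117),(418,129),(358,241),(329,233)],.036)
rect("stripb",s,[(388,118),(418,129),(358,241),(330,232)],.036)
E
```

```text
sprig c [0.334  0.3047] edges [0.065 0.052 0.068 0.051] dir01 -72.9 dir12 -163.1
[[0.3323836  0.30411711 0.055     ]]
strip c [0.3814 0.2354] edges [0.028 0.108 0.028 0.109] dir01 -90.1 dir12 174.5
stripb c [0.3816 0.235 ] edges [0.027 0.108 0.027 0.108] dir01 -90.9 dir12 174.3
```

```bash
python3 -m pendant '[[-0.001,-0.002,0.02,0,0,0,0.3],[-0.001,-0.002,0.045,0,0,0,0.3],[-0.001,-0.002,0.068,0,0,0,0.3],[-0.001,-0.002,0.082,0,0,0,0.3],[-0.001,-0.002,0.082,0,0,0,0.3],[-0.001,-0.002,0.082,0,0,0,-0.7],[-0.001,-0.002,0.082,0,0,0,-0.7],[-0.001,-0.002,0.082,0,0,0,-0.7],[-0.001,-0.002,0.082,0,0,0,-0.7],[-0.001,-0.002,0.082,0,0,0,-0.7],[-0.001,-0.002,0.082,0,0,0,-0.7]]'
```

```text
clock: 5.62
tool_pos: [0.3331, 0.3033, 0.0379]
orientation: [-180.0, -0.0, 17.6]
force: [-0.9, -0.9, 5.4]
opening: 0.0244
```

The knob is gripped at 24.4 mm. Lifting.

```bash
python3 -m pendant '[[0,0,-0.005,0,0,0,-1],[0,0,-0.02,0,0,0,-1],[0,0,-0.04,0,0,0,-1],[0,0,-0.065,0,0,0,-1],[0,0,-0.09,0,0,0,-1],[0,0,-0.12,0,0,0,-1],[0,0,-0.14,0,0,0,-1],[0,0,-0.14,0,0,0,-1]]'; python3 go.py .666 -.005 .15 -90
python3 - <<'E'
from h import *
s=cam("scene"); cv2.imwrite("pics/s4.png",s["image"])
E
```

```text
clock: 6.62
tool_pos: [0.3333, 0.3038, 0.179]
orientation: [-179.9, -0.1, 17.5]
force: [-0.3, -0.2, -0.2]
opening: 0.0245
shift [0.224  0.3948 0.0285] turn [-4.000e-03  1.000e-03  1.877e+00] pose [0.3333 0.3038 0.179 ] [-1.799e+02 -1.000e-01  1.750e+01]
```

View pics/s4.png

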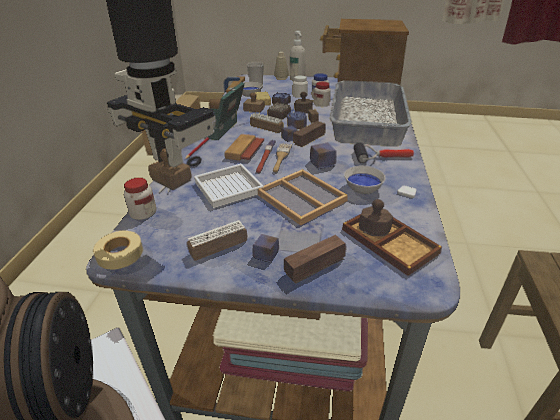

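The sprig is held level and upright. Carrying it high to above the free bay.

```bash
python3 -m pendant '[[0.015,0.026,0,0,0,0.14,-1],[0.036,0.063,0,0,0,0.31,-1],[0.057,0.1,0,0,0,0.48,-1],[0.078,0.137,0,0,0,0.65,-1],[0.099,0.175,0,0,0,0.82,-1],[0.12,0.212,0,0,0,0.99,-1],[0.141,0.249,0,0,0,1.16,-1],[0.162,0.286,0,0,0,1.33,-1],[0.183,0.323,0,0,0,1.5,-1],[0.204,0.36,0,0,0,1.67,-1],[0.224,0.395,0,0,0,1.82,-1],[0.224,0.395,0,0,0,1.877,-1]]'; python3 -m pendant '[[0,0,0.01,0,0,0,-1],[0,0,0.03,0,0,0,-1],[0,0,0.03,0,0,0,-1]]'; python3 go.py .666 -.005 .05 -90
python3 - <<'E'
from h import *
s=cam("wrist"); cv2.imwrite("pics/w5.png",s["image"]); np.savez("w5.npz",**s)
E
```

```text
clock: 8.18
tool_pos: [0.6662, -0.0083, 0.1745]
orientation: [179.8, -0.1, -90.3]
force: [-0.7, 0.7, -1.2]
opening: 0.0246
clock: 8.55
tool_pos: [0.6636, -0.0058, 0.1447]
orientation: [179.7, -0.0, -89.9]
force: [0.3, 0.1, -1.0]
opening: 0.0244
shift [-0.0009 -0.0028  0.0947] turn [ 0.005 -0.001  0.001] pose [ 0.6636 -0.0058  0.1447] [179.7  -0.  -89.9]
```

View pics/w5.png

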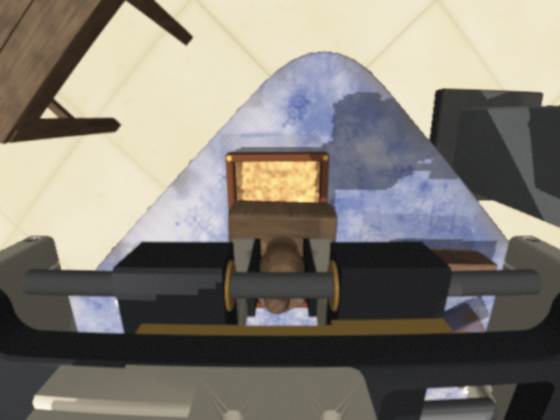

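The block is square to the rack, and the far-end rack corners show at (228,156) and (328,156). Checking the rack position from them.

```bash
python3 - <<'E'
from h import *
s=dict(np.load("w5.npz"))
print(plane(s,[(227,153),(329,153)],.018).round(4))
print("block top edge far",plane(s,[(229,203),(336,203)],.1447-.038+.032).round(4))
E
```

```text
[[ 0.7161 -0.0499  0.018 ]
 [ 0.6167 -0.05    0.018 ]]
block top edge far [[ 0.6946 -0.0344  0.1387]
 [ 0.6314 -0.0344  0.1387]]
```

```bash
python3 -m pendant '[[-0.004,-0.003,0.01,0,0,0,-1],[-0.004,-0.003,0.03,0,0,0,-1],[-0.004,-0.003,0.05,0,0,0,-1],[-0.004,-0.003,0.07,0,0,0,-1],[-0.004,-0.003,0.085,0,0,0,-1],[-0.004,-0.003,0.093,0,0,0,-1],[-0.004,-0.003,0.097,0,0,0,-1],[-0.004,-0.003,0.097,0,0,0,-1]]'; python3 go.py .666 -.005 .0445 -90
python3 - <<'E'
from h import *
s=cam("scene"); cv2.imwrite("pics/s6.png",cv2.resize(s["image"][180:300,280:460],None,fx=4,fy=4))
E
```

```text
clock: 9.6
tool_pos: [0.6689, -0.002, 0.0508]
orientation: [-180.0, 0.0, -90.0]
force: [-0.3, -0.5, -0.8]
opening: 0.0239
shift [0.003  0.0029 0.0063] turn [-0.  0.  0.] pose [ 0.6689 -0.002   0.0508] [-180.    0.  -90.]
```

View pics/s6.png

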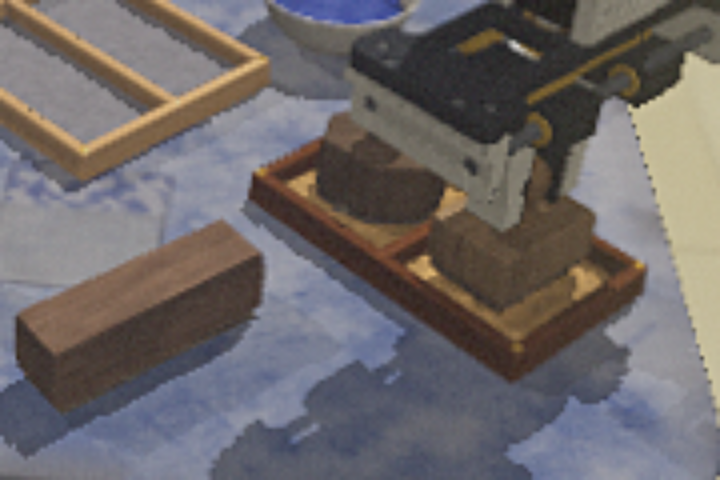

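The block is over the bay, about 6 mm above the floor and clear of the walls. Lowering with a 2.5 mm correction in x.

```bash
python3 -m pendant '[[0.001,0.0025,0.002,0,0,0,-1],[0.001,0.0025,0.004,0,0,0,-1],[0.001,0.0025,0.0055,0,0,0,-1],[0.001,0.0025,0.006,0,0,0,-1],[0.001,0.0025,0.006,0,0,0,-1]]'
```

```text
clock: 10.28
tool_pos: [0.6662, -0.003, 0.0445]
orientation: [180.0, -0.0, -90.0]
force: [0.0, -0.2, -0.5]
opening: 0.0244
```

```bash
python3 -m pendant '[[0,0,0.0006,0,0,0,-1],[0,0,0.0012,0,0,0,-1],[0,0,0.0012,0,0,0,-1]]'
```

```text
clock: 10.65
tool_pos: [0.6663, -0.003, 0.044]
orientation: [-180.0, -0.0, -90.0]
force: [-2.6, 1.5, 5.1]
opening: 0.0245
```

Contact is at about 5 N upward. Releasing and retreating.

```bash
python3 -m pendant '[[0,0,0,0,0,0,-0.35],[0,0,0,0,0,0,-0.1],[0,0,0,0,0,0,0.2],[0,0,0,0,0,0,0.2],[0,0,-0.015,0,0,0,0.2],[0,0,-0.04,0,0,0,0.2],[0,0,-0.08,0,0,0,0.2],[0,0,-0.12,0,0,0,0.2],[0,0,-0.12,0,0,0,0.2]]'; python3 go.py .381 .234 .12 -4.8
python3 - <<'E'
from h import *
s=cam("scene"); cv2.imwrite("pics/s7.png",cv2.resize(s["image"][150:300,80:460],None,fx=2.1,fy=2.1))
E
```

```text
clock: 11.78
tool_pos: [0.6686, -0.0028, 0.1689]
orientation: [-179.5, 0.1, -90.0]
force: [-0.3, -0.0, -0.6]
opening: 0.0524
shift [-0.2369  0.2878  0.0469] turn [-0.007 -0.005 -1.486] pose [ 0.6686 -0.0028  0.1689] [-1.795e+02  1.000e-01 -9.000e+01]
```

View pics/s7.png

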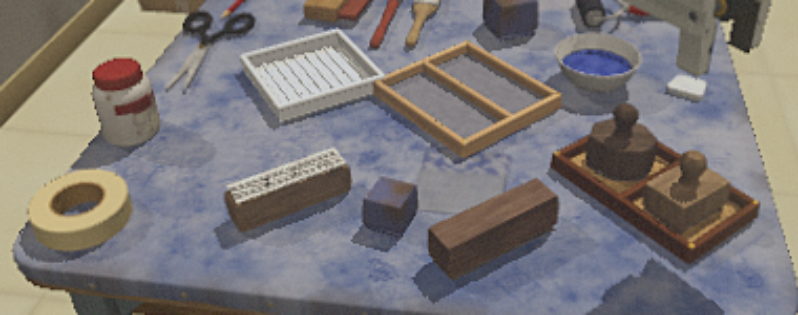

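The sprig sits upright in the free bay. Next I go to the strip block.

```bash
python3 -m pendant '[[-0.015,0.018,0,0,0,-0.1,0.2],[-0.04,0.048,0,0,0,-0.25,0.2],[-0.065,0.08,0.01,0,0,-0.4,0.2],[-0.09,0.11,0.015,0,0,-0.55,0.2],[-0.115,0.14,0.02,0,0,-0.7,0.2],[-0.14,0.17,0.025,0,0,-0.85,0.2],[-0.165,0.2,0.03,0,0,-1,0.2],[-0.19,0.23,0.035,0,0,-1.15,0.2],[-0.215,0.26,0.04,0,0,-1.3,0.2],[-0.237,0.288,0.047,0,0,-1.43,0.2],[-0.237,0.288,0.047,0,0,-1.483,0.2],[-0.237,0.288,0.047,0,0,-1.483,0.2]]'; python3 go.py .38 .234 .017 -5
python3 - <<'E'
from h import *
s=cam("wrist"); cv2.imwrite("pics/w8.png",s["image"]); np.savez("w8.npz",**s)
E
```

```text
clock: 13.32
tool_pos: [0.3776, 0.234, 0.1162]
orientation: [180.0, 0.0, -5.0]
force: [-0.4, -0.1, 0.6]
opening: 0.0525
shift [ 0.0024 -0.0003  0.0992] turn [0.001 0.    0.   ] pose [0.3776 0.234  0.1162] [180.   0.  -5.]
```

View pics/w8.png

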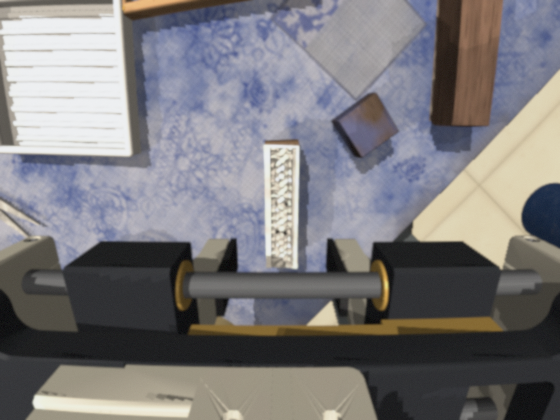

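The strip is aligned and centred between the fingers, spanning (264-299, 147-267). Checking its length centre.

```bash
python3 - <<'E'
from fit import *
s=dict(np.load("w8.npz"))
rect("strip",s,[(264,146),(299,146),(299,267),(265,267)],.036)
E
```

```text
strip c [0.3782 0.2338] edges [0.028 0.109 0.031 0.109] dir01 -95.0 dir12 175.3
```

```bash
python3 -m pendant '[[0,0,0.015,0,0,0,0.2],[0,0,0.04,0,0,0,0.2],[0,0,0.065,0,0,0,0.2],[0,0,0.085,0,0,0,0.2],[0,0,0.1,0,0,0,0.2],[0,0,0.1,0,0,0,0.2],[0,0,0.1,0,0,0,-0.2],[0,0,0.1,0,0,0,-1],[0,0,0.1,0,0,0,-1],[0,0,0.1,0,0,0,-1]]'; python3 -m pendant '[[0,0,-0.005,0,0,0,-1],[0,0,-0.02,0,0,0,-1],[0,0,-0.05,0,0,0,-1],[0,0,-0.08,0,0,0,-1],[0,0,-0.12,0,0,0,-1],[0,0,-0.13,0,0,0,-1],[0,0,-0.13,0,0,0,-1]]'
python3 go.py .657 .274 .145 -87
python3 - <<'E'
from h import *
s=cam("scene"); cv2.imwrite("pics/s9.png",s["image"])
E
```

```text
clock: 14.62
tool_pos: [0.3784, 0.2343, 0.0169]
orientation: [-180.0, -0.0, -5.0]
force: [-1.2, -0.9, 7.6]
opening: 0.0296
clock: 15.5
tool_pos: [0.3781, 0.2341, 0.1467]
orientation: [-179.9, -0.0, -5.0]
force: [-0.2, -0.0, -2.0]
opening: 0.029
shift [ 0.2744 -0.0642  0.0018] turn [-1.00e-03  1.00e-03  1.43e+00] pose [0.3781 0.2341 0.1467] [-179.9   -0.    -5. ]
```

View pics/s9.png

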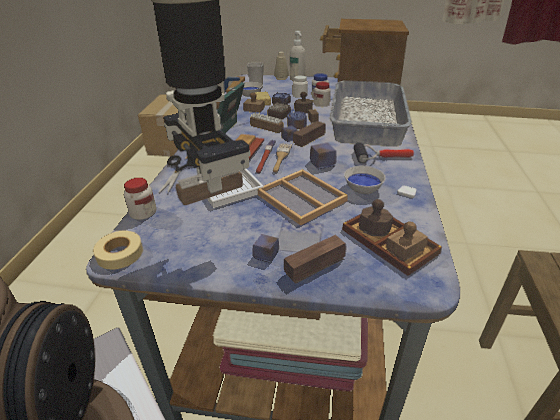

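Held level. Carrying it to the far channel.

```bash
python3 -m pendant '[[0.012,-0.003,0,0,0,0.08,-1],[0.04,-0.009,0,0,0,0.22,-1],[0.067,-0.016,0,0,0,0.37,-1],[0.095,-0.022,0,0,0,0.52,-1],[0.122,-0.029,0,0,0,0.67,-1],[0.15,-0.035,0,0,0,0.82,-1],[0.178,-0.042,0,0,0,0.97,-1],[0.206,-0.048,0,0,0,1.12,-1],[0.234,-0.055,0,0,0,1.27,-1],[0.26,-0.061,0,0,0,1.38,-1],[0.275,-0.064,0,0,0,1.43,-1],[0.275,-0.064,0,0,0,1.43,-1]]'; python3 -m pendant '[[0,0,0.02,0,0,0,-1],[0,0,0.03,0,0,0,-1],[0,0,0.03,0,0,0,-1]]'; python3 go.py .658 .274 .023 -87
python3 - <<'E'
from h import *
s=cam("wrist"); cv2.imwrite("pics/w10.png",s["image"]); np.savez("w10.npz",**s)
s=cam("scene"); cv2.imwrite("pics/s10.png",cv2.resize(s["image"][120:240,180:400],None,fx=3,fy=3))
E
```

```text
clock: 17.05
tool_pos: [0.6575, 0.273, 0.1431]
orientation: [179.8, -0.1, -87.0]
force: [-0.5, 0.1, -1.0]
opening: 0.0297
clock: 17.42
tool_pos: [0.6566, 0.2732, 0.1149]
orientation: [179.9, -0.1, -86.9]
force: [0.5, 0.5, -1.8]
opening: 0.0297
shift [-0.0009 -0.0017  0.0919] turn [ 0.002 -0.001  0.001] pose [0.6566 0.2732 0.1149] [ 1.799e+02 -1.000e-01 -8.690e+01]
```

View pics/w10.png

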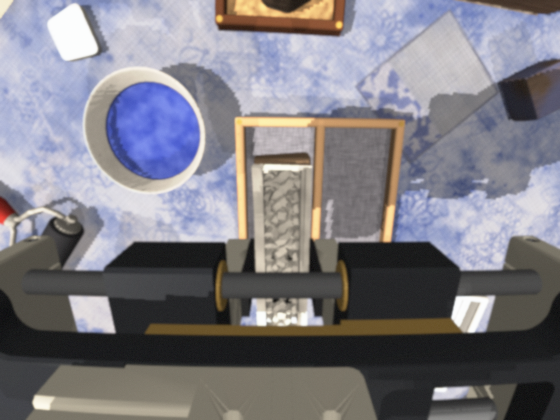

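View pics/s10.png

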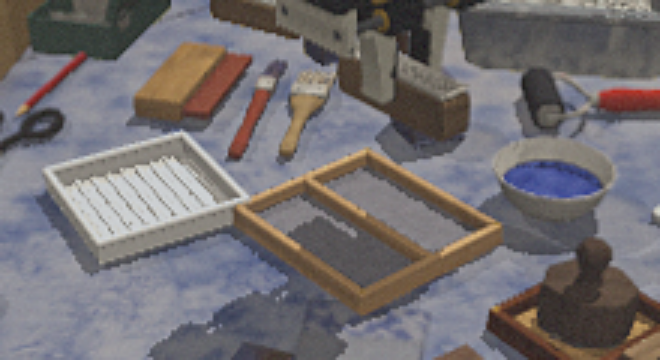

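The wrist view shows the tray end at (237,119)-(405,121), its divider at u≈319, and the block's near end at (256-310,165). Computing.

```bash
python3 - <<'E'
from h import *
s=dict(np.load("w10.npz"))
print("tray",plane(s,[(236,118),(406,119),(319,122)],.018).round(4))
print("block end",plane(s,[(255,165),(311,165)],.1149+.0195).round(4))
print("block end bottom",plane(s,[(283,155)],.1149-.0165).round(4))
E
```

```text
tray [[0.699  0.1983 0.018 ]
 [0.5542 0.1906 0.018 ]
 [0.6285 0.1978 0.018 ]]
block end [[0.6724 0.2189 0.1344]
 [0.6455 0.2175 0.1344]]
block end bottom [[0.6587 0.2177 0.0984]]
```

```bash
python3 -m pendant '[[0.003,0.001,0.015,0,0,0,-1],[0.003,0.001,0.035,0,0,0,-1],[0.003,0.001,0.055,0,0,0,-1],[0.003,0.001,0.07,0,0,0,-1],[0.003,0.001,0.08,0,0,0,-1],[0.003,0.001,0.086,0,0,0,-1],[0.003,0.001,0.088,0,0,0,-1],[0.003,0.001,0.088,0,0,0,-1]]'; python3 -m pendant '[[0,0,0.0015,0,0,0,-1],[0,0,0.0025,0,0,0,-1],[0,0,0.0025,0,0,0,-1]]'
python3 - <<'E'
from h import *
s=cam("scene"); cv2.imwrite("pics/s11.png",cv2.resize(s["image"][120:240,180:400],None,fx=3,fy=3))
E
```

```text
clock: 18.52
tool_pos: [0.6571, 0.2707, 0.0287]
orientation: [-180.0, 0.0, -87.0]
force: [0.4, -0.3, -0.8]
opening: 0.0295
clock: 18.9
tool_pos: [0.6569, 0.2706, 0.0259]
orientation: [-180.0, 0.0, -87.0]
force: [0.6, -0.9, -1.7]
opening: 0.0293
```

View pics/s11.png

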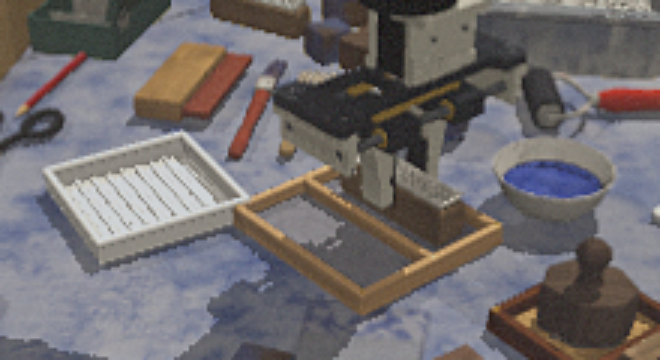

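The strip is inside the far channel. Lowering the last ~3 mm until contact.

```bash
python3 -m pendant '[[0,0,0.0012,0,0,0,-1],[0,0,0.0022,0,0,0,-1],[0,0,0.003,0,0,0,-1],[0,0,0.003,0,0,0,-1]]'
```

```text
clock: 19.45
tool_pos: [0.6569, 0.2706, 0.023]
orientation: [-180.0, -0.0, -87.0]
force: [-0.8, -0.7, 1.1]
opening: 0.0295
```

```bash
python3 -m pendant '[[0,0,0.0005,0,0,0,-1],[0,0,0.0005,0,0,0,-0.25],[0,0,0.0005,0,0,0,0],[0,0,0.0005,0,0,0,0.12],[0,0,0.0005,0,0,0,0.12],[0,0,-0.015,0,0,0,0.12],[0,0,-0.04,0,0,0,0.12],[0,0,-0.08,0,0,0,0.12],[0,0,-0.12,0,0,0,0.12],[0,0,-0.12,0,0,0,0.12]]'; python3 go.py .497 .075 .12 -2.4
python3 - <<'E'
from h import *
s=cam("scene"); cv2.imwrite("pics/s12.png",cv2.resize(s["image"][150:300,100:460],None,fx=2.2,fy=2.2))
E
```

```text
clock: 20.7
tool_pos: [0.6591, 0.2718, 0.1488]
orientation: [-179.6, 0.2, -86.9]
force: [0.1, -0.6, 0.7]
opening: 0.0489
shift [0.1879 0.1727 0.0267] turn [-0.009 -0.002 -1.475] pose [0.6591 0.2718 0.1488] [-179.6    0.2  -86.9]
```

View pics/s12.png

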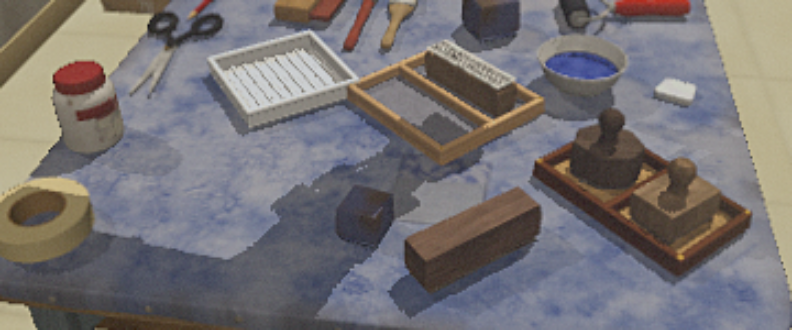

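The strip lies flat in the far channel. Next I go to the long block.

```bash
python3 -m pendant '[[0.01,0.01,0,0,0,-0.1,0.12],[0.03,0.028,0,0,0,-0.25,0.12],[0.05,0.046,0.005,0,0,-0.4,0.12],[0.07,0.064,0.01,0,0,-0.55,0.12],[0.09,0.083,0.012,0,0,-0.7,0.12],[0.11,0.1,0.015,0,0,-0.85,0.2],[0.13,0.12,0.018,0,0,-1,0.2],[0.15,0.138,0.021,0,0,-1.15,0.2],[0.17,0.156,0.024,0,0,-1.3,0.25],[0.188,0.173,0.026,0,0,-1.42,0.25],[0.188,0.173,0.026,0,0,-1.475,0.25],[0.188,0.173,0.026,0,0,-1.475,0.25]]'; python3 go.py .497 .075 .017 -2.4
python3 - <<'E'
from h import *
s=cam("wrist"); cv2.imwrite("pics/w13.png",s["image"]); np.savez("w13.npz",**s)
E
```

```text
clock: 22.25
tool_pos: [0.4937, 0.0734, 0.1168]
orientation: [180.0, 0.0, -2.5]
force: [0.2, 0.3, 0.2]
opening: 0.0548
shift [ 0.0032 -0.0018  0.0998] turn [ 0.     0.    -0.002] pose [0.4937 0.0734 0.1168] [180.    0.   -2.5]
```

View pics/w13.png

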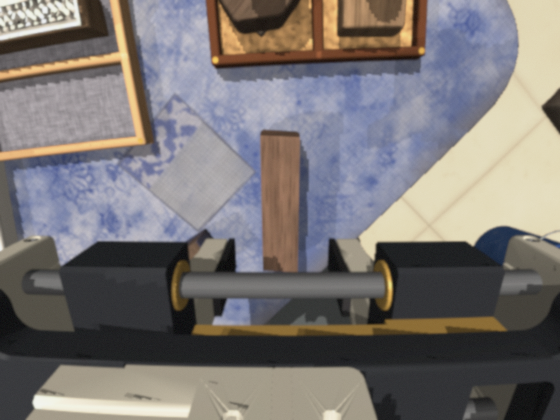

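The long block is centred between the jaws. The inky cube is just visible at (205,237), left of the left finger. By position it clears (finger x≥0.48, inky x≤0.47). Checking the end position, then descending.

```bash
python3 - <<'E'
from h import *
s=dict(np.load("w13.npz"))
print(plane(s,[(261,137),(300,137),(263,250),(300,250)],.04).round(4))
w2=dict(np.load("w2.npz"));print(plane(w2,[(305,220),(278,210)],.01).round(4))
E
```

```text
[[0.557  0.087  0.04  ]
 [0.5557 0.0562 0.04  ]
 [0.4592 0.0914 0.04  ]
 [0.4578 0.0586 0.04  ]]
[[0.4171 0.1386 0.01  ]
 [0.4468 0.1802 0.01  ]]
```

```bash
python3 -m pendant '[[0,0,0.01,0,0,0,0.15],[0,0,0.03,0,0,0,0.15],[0,0,0.055,0,0,0,0.15],[0,0,0.08,0,0,0,0.15],[0,0,0.095,0,0,0,0.15],[0,0,0.099,0,0,0,0.15],[0,0,0.099,0,0,0,-0.2],[0,0,0.099,0,0,0,-1],[0,0,0.099,0,0,0,-1],[0,0,0.099,0,0,0,-1]]'; python3 -m pendant '[[0,0,-0.005,0,0,0,-1],[0,0,-0.02,0,0,0,-1],[0,0,-0.05,0,0,0,-1],[0,0,-0.08,0,0,0,-1],[0,0,-0.12,0,0,0,-1],[0,0,-0.13,0,0,0,-1],[0,0,-0.13,0,0,0,-1]]'
python3 go.py .5885 .272 .145 -87
python3 - <<'E'
from h import *
s=cam("scene"); cv2.imwrite("pics/s14.png",s["image"])
E
```

```text
clock: 23.55
tool_pos: [0.4944, 0.0739, 0.0184]
orientation: [-180.0, -0.1, -2.4]
force: [-1.3, 0.8, 2.4]
opening: 0.0337
clock: 24.42
tool_pos: [0.494, 0.0738, 0.1482]
orientation: [-179.9, -0.0, -2.5]
force: [-0.8, 0.5, -1.3]
opening: 0.0338
shift [ 0.0859 -0.2021  0.0035] turn [-1.000e-03  0.000e+00  1.475e+00] pose [0.494  0.0738 0.1482] [-179.9   -0.    -2.5]
```

View pics/s14.png

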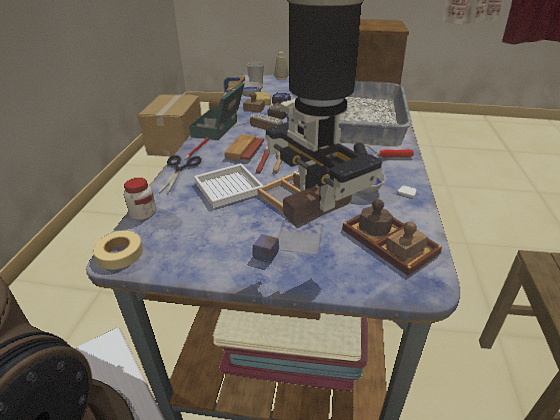

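The long block is held level. Carrying it over the near channel.

```bash
python3 -m pendant '[[0.005,-0.012,0,0,0,0.08,-1],[0.013,-0.03,0,0,0,0.23,-1],[0.022,-0.05,0,0,0,0.38,-1],[0.03,-0.07,0,0,0,0.53,-1],[0.038,-0.09,0,0,0,0.68,-1],[0.047,-0.11,0,0,0,0.83,-1],[0.056,-0.13,0,0,0,0.98,-1],[0.064,-0.15,0,0,0,1.13,-1],[0.073,-0.17,0,0,0,1.28,-1],[0.082,-0.19,0,0,0,1.42,-1],[0.086,-0.202,0,0,0,1.475,-1],[0.086,-0.202,0,0,0,1.475,-1]]'; python3 -m pendant '[[0,0,0.02,0,0,0,-1],[0,0,0.03,0,0,0,-1],[0,0,0.03,0,0,0,-1]]'; python3 go.py .5885 .272 .0245 -87
python3 - <<'E'
from h import *
s=cam("wrist"); cv2.imwrite("pics/w15.png",s["image"]); np.savez("w15.npz",**s)
E
```

```text
clock: 25.98
tool_pos: [0.588, 0.2719, 0.1455]
orientation: [179.8, -0.1, -86.9]
force: [-0.3, -0.0, -1.5]
opening: 0.0335
clock: 26.35
tool_pos: [0.5878, 0.2709, 0.1165]
orientation: [179.9, -0.1, -86.9]
force: [1.0, 0.1, -2.2]
opening: 0.0333
shift [-0.0013 -0.0009  0.092 ] turn [ 0.002 -0.002  0.001] pose [0.5878 0.2709 0.1165] [ 1.799e+02 -1.000e-01 -8.690e+01]
```

View pics/w15.png

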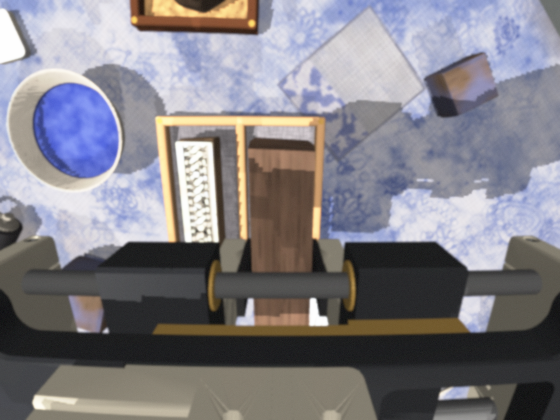

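The tray end is at (157-324,118). The long block's end is at (250-315,150), parallel to the channel, and the strip is at (198,190) in the other one.

```bash
python3 - <<'E'
from h import *
s=dict(np.load("w15.npz"))
print("tray",plane(s,[(156,117),(325,118),(240,120)],.018).round(4))
print("block end",plane(s,[(248,151),(316,151)],.1165+.0216).round(4))
print("strip end",plane(s,[(178,140),(214,140)],.042).round(4))
E
```

```text
tray [[0.6994 0.1982 0.018 ]
 [0.5547 0.1919 0.018 ]
 [0.627  0.1974 0.018 ]]
block end [[0.6069 0.2098 0.1381]
 [0.5751 0.2081 0.1381]]
strip end [[0.6727 0.2147 0.042 ]
 [0.6441 0.2134 0.042 ]]
```

Centred within 1-2 mm. Lowering.

```bash
python3 -m pendant '[[0,0,0.015,0,0,0,-1],[0,0,0.035,0,0,0,-1],[0,0,0.055,0,0,0,-1],[0,0,0.07,0,0,0,-1],[0,0,0.08,0,0,0,-1],[0,0,0.086,0,0,0,-1],[0,0,0.088,0,0,0,-1],[0,0,0.088,0,0,0,-1]]'
python3 - <<'E'
from h import *
s=cam("scene"); cv2.imwrite("pics/s16.png",cv2.resize(s["image"][120:240,180:400],None,fx=3,fy=3))
E
```

```text
clock: 27.4
tool_pos: [0.5889, 0.272, 0.0302]
orientation: [-180.0, 0.0, -87.0]
force: [0.3, 0.1, -1.5]
opening: 0.0338
```

View pics/s16.png

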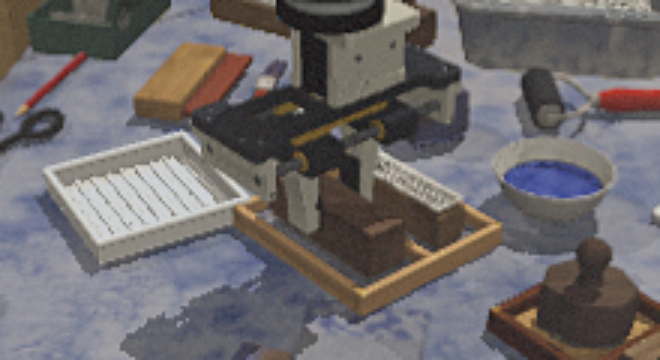

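The block is inside the near channel and the finger fits between the two blocks. Lowering another 6 mm.

```bash
python3 -m pendant '[[0,0,0.002,0,0,0,-1],[0,0,0.004,0,0,0,-1],[0,0,0.0055,0,0,0,-1],[0,0,0.006,0,0,0,-1],[0,0,0.006,0,0,0,-1]]'
```

```text
clock: 28.08
tool_pos: [0.5886, 0.2718, 0.0244]
orientation: [-180.0, 0.0, -87.0]
force: [-3.5, -0.8, 3.9]
opening: 0.0334
```

```bash
python3 -m pendant '[[0,0,0,0,0,0,-0.15],[0,0,0,0,0,0,0],[0,0,0,0,0,0,0.04],[0,0,0,0,0,0,0.04],[0,0,-0.015,0,0,0,0.04],[0,0,-0.04,0,0,0,0.04],[0,0,-0.08,0,0,0,0.04],[0,0,-0.12,0,0,0,0.04],[0,0,-0.12,0,0,0,0.04]]'
python3 - <<'E'
from h import *
s=cam("wrist"); cv2.imwrite("pics/w17.png",s["image"])
s=cam("scene"); cv2.imwrite("pics/s17.png",cv2.resize(s["image"][150:300,100:460],None,fx=2.2,fy=2.2))
E
```

```text
clock: 29.2
tool_pos: [0.5907, 0.2732, 0.1492]
orientation: [-179.6, 0.2, -86.9]
force: [-1.8, 0.1, 0.2]
opening: 0.0457
```

View pics/w17.png

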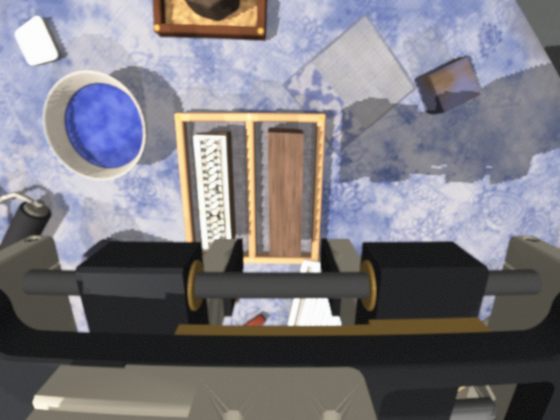

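View pics/s17.png

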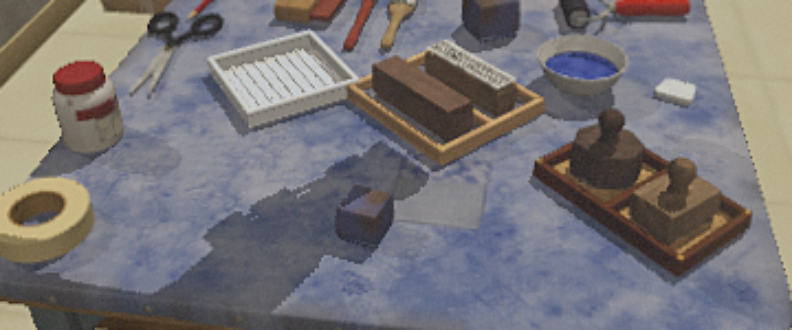

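All three are flat in place. I'll verify the numbers and then plan the inky block.

```bash
python3 - <<'E'
from fit import *
s=cam("wrist")
rect("tray",s,[(176,115),(325,115),(321,262),(189,262)],.018)
rect("long",s,[(269,131),(303,131),(300,257),(271,257)],.046)
rect("strip",s,[(195,135),(228,134),(232,250),(204,250)],.042)
i=s["image"][40:130,390:510]; cv2.imwrite("pics/ink.png",cv2.resize(i,None,fx=5,fy=5,interpolation=cv2.INTER_CUBIC))
E
python3 go.py .4425 .159 .12 -58.5
```

```text
tray c [0.6184 0.271 ] edges [0.141 0.154 0.145 0.155] dir01 -176.9 dir12 93.2
long c [0.5853 0.2659] edges [0.029 0.12  0.028 0.12 ] dir01 -176.9 dir12 93.1
strip c [0.6514 0.2682] edges [0.029 0.112 0.028 0.111] dir01 -176.1 dir12 92.5
shift [0.1048 0.1516 0.0241] turn [-0.     0.    -0.497] pose [0.5883 0.2717 0.1441] [180.   0. -87.]
```

View pics/ink.png

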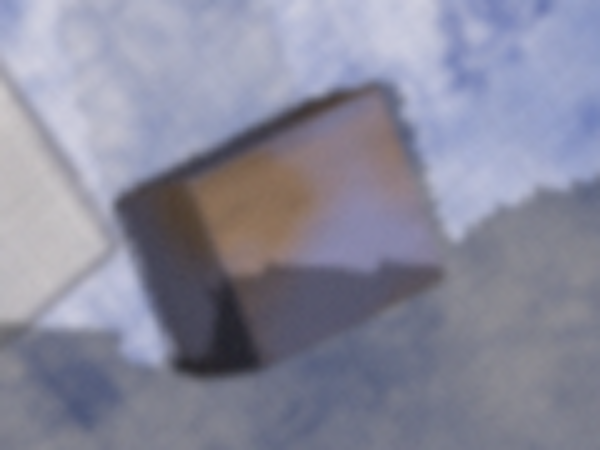

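Relative to the tray, the long block is about -5 mm and the strip about -3 mm lengthwise (limits 20 and 24 mm). Moving above the inky block.

```bash
python3 -m pendant '[[0.015,0.02,0,0,0,-0.08,0.3],[0.035,0.05,0,0,0,-0.18,0.4],[0.055,0.08,0,0,0,-0.28,0.5],[0.075,0.11,0.01,0,0,-0.38,0.5],[0.095,0.138,0.02,0,0,-0.46,0.5],[0.105,0.152,0.024,0,0,-0.497,0.5],[0.105,0.152,0.024,0,0,-0.497,0.5],[0.105,0.152,0.024,0,0,-0.497,0.5]]'
python3 - <<'E'
from h import *
s=cam("wrist"); cv2.imwrite("pics/w18.png",s["image"]); np.savez("w18.npz",**s)
E
python3 go.py .4425 .159 .012 -58.5
```

```text
clock: 30.35
tool_pos: [0.4429, 0.1593, 0.1198]
orientation: [180.0, -0.0, -58.5]
force: [-0.0, 0.1, -0.1]
opening: 0.0658
shift [1.000e-04 7.000e-04 1.079e-01] turn [-0. -0. -0.] pose [0.443  0.1594 0.1199] [-180.    -0.   -58.5]
```

View pics/w18.png

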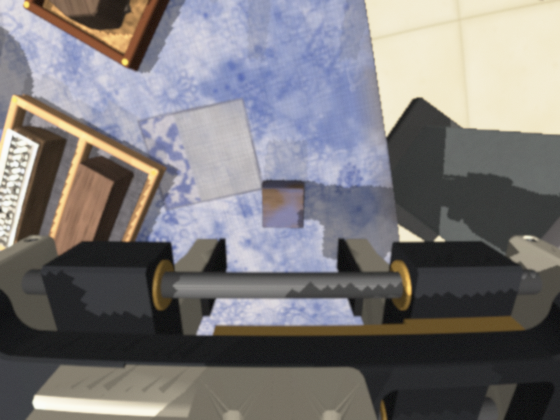

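The cube is square to the jaws, with its top face at about (262-303, 187-228).

```bash
python3 - <<'E'
from fit import *
s=dict(np.load("w18.npz"))
c=rect("inky",s,[(263,188),(303,188),(303,228),(263,228)],.034)
R=Ro.from_euler("xyz",[180,0,-58.5],degrees=True)
print(R.inv().apply(np.array([c[0]-.443,c[1]-.1594,0])))
E
```

```text
inky c [0.442  0.1583] edges [0.034 0.037 0.036 0.037] dir01 -148.5 dir12 121.6
[3.97473157e-04 1.36295690e-03 1.66914080e-19]
```

```bash
python3 -m pendant '[[0,0.001,0.015,0,0,0,0.5],[0,0.001,0.04,0,0,0,0.5],[0,0.001,0.065,0,0,0,0.5],[0,0.001,0.09,0,0,0,0.5],[0,0.001,0.105,0,0,0,0.5],[0,0.001,0.107,0,0,0,0.3],[0,0.001,0.107,0,0,0,0],[0,0.001,0.107,0,0,0,-1],[0,0.001,0.107,0,0,0,-1],[0,0.001,0.107,0,0,0,-1],[0,0.001,0.107,0,0,0,-1]]'; python3 -m pendant '[[0,0,-0.005,0,0,0,-1],[0,0,-0.02,0,0,0,-1],[0,0,-0.05,0,0,0,-1],[0,0,-0.08,0,0,0,-1],[0,0,-0.12,0,0,0,-1],[0,0,-0.13,0,0,0,-1],[0,0,-0.13,0,0,0,-1]]'
python3 go.py .5056 .416 .14 -97.2
python3 - <<'E'
from h import *
s=cam("scene"); cv2.imwrite("pics/s19.png",s["image"])
E
```

```text
clock: 31.78
tool_pos: [0.442, 0.1588, 0.0135]
orientation: [-179.9, 0.0, -58.5]
force: [-2.0, -0.4, 6.7]
opening: 0.0398
clock: 32.65
tool_pos: [0.4415, 0.1585, 0.1432]
orientation: [-179.9, 0.0, -58.5]
force: [-0.0, -0.0, -1.3]
opening: 0.0397
shift [-0.1861 -0.1892  0.0035] turn [-0.001  0.001  0.676] pose [0.4415 0.1585 0.1432] [-179.9    0.   -58.5]
```

View pics/s19.png

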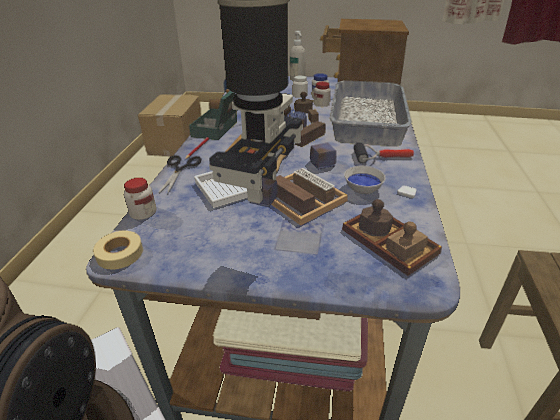

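The inky block is lifted. Carrying it to the drip tray.

```bash
python3 -m pendant '[[-0.01,-0.01,0,0,0,0.04,-1],[-0.03,-0.03,0,0,0,0.11,-1],[-0.052,-0.053,0,0,0,0.19,-1],[-0.075,-0.076,0,0,0,0.27,-1],[-0.098,-0.1,0,0,0,0.35,-1],[-0.12,-0.122,0,0,0,0.43,-1],[-0.142,-0.145,0,0,0,0.51,-1],[-0.163,-0.166,0,0,0,0.59,-1],[-0.179,-0.182,0,0,0,0.65,-1],[-0.186,-0.189,0,0,0,0.676,-1],[-0.186,-0.189,0.01,0,0,0.676,-1],[-0.186,-0.189,0.02,0,0,0.676,-1]]'
python3 - <<'E'
from h import *
s=cam("wrist"); cv2.imwrite("pics/w20.png",s["image"]); np.savez("w20.npz",**s)
s=cam("scene"); cv2.imwrite("pics/s20.png",cv2.resize(s["image"][130:250,140:340],None,fx=3,fy=3))
E
python3 go.py .5056 .416 .02 -97.2
```

```text
clock: 34.2
tool_pos: [0.5049, 0.4146, 0.1215]
orientation: [179.9, -0.1, -97.2]
force: [-0.3, 0.1, -0.1]
opening: 0.0398
shift [-0.0023 -0.001   0.1009] turn [ 0.002 -0.003 -0.001] pose [0.5046 0.4141 0.1209] [ 1.799e+02 -1.000e-01 -9.720e+01]
```

View pics/w20.png

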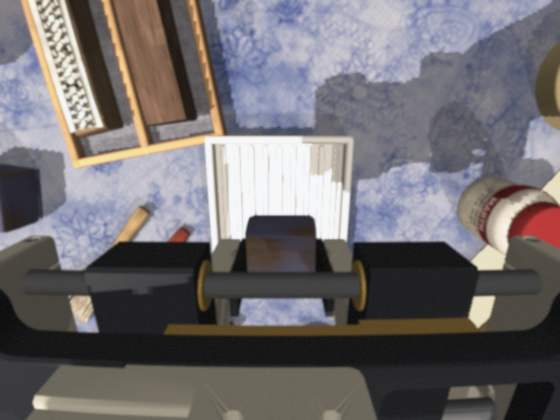

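View pics/s20.png

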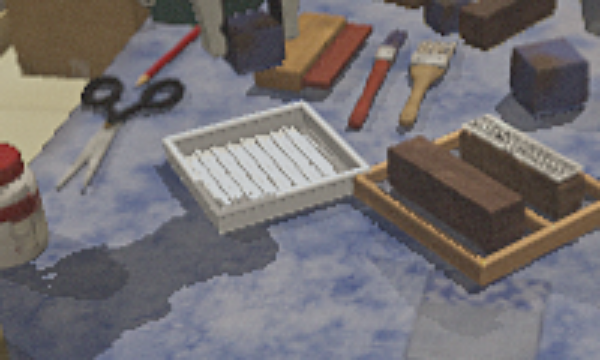

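The drip tray is centred under the block, with its edge at (205-354,139). Lowering.

```bash
python3 -m pendant '[[-0.002,-0.001,0.015,0,0,0,-1],[-0.002,-0.001,0.04,0,0,0,-1],[-0.002,-0.001,0.065,0,0,0,-1],[-0.002,-0.001,0.082,0,0,0,-1],[-0.002,-0.001,0.092,0,0,0,-1],[-0.002,-0.001,0.097,0,0,0,-1],[-0.002,-0.001,0.098,0,0,0,-1],[-0.002,-0.001,0.098,0,0,0,-1]]'
```

```text
clock: 35.3
tool_pos: [0.507, 0.4179, 0.0255]
orientation: [-180.0, 0.1, -97.2]
force: [-1.0, 0.5, 0.4]
opening: 0.0399
```

```bash
python3 -m pendant '[[0,0,0.002,0,0,0,-1],[0,0,0.004,0,0,0,-1],[0,0,0.0055,0,0,0,-1],[0,0,0.006,0,0,0,-1],[0,0,0.006,0,0,0,-1]]'
```

```text
clock: 35.92
tool_pos: [0.5067, 0.4176, 0.0196]
orientation: [-180.0, 0.0, -97.2]
force: [-2.3, -2.1, 5.5]
opening: 0.0396
```

```bash
python3 - <<'E'
from h import *
s=cam("scene"); cv2.imwrite("pics/s21.png",cv2.resize(s["image"][130:250,140:340],None,fx=3,fy=3))
E
```

```text
(no output)
```

View pics/s21.png

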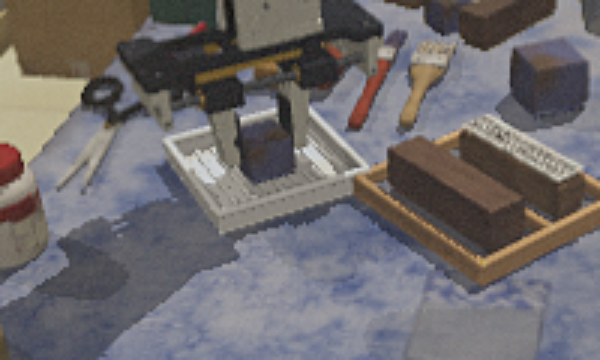

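The block is on the tray floor with 5.5 N contact. Releasing and rising.

```bash
python3 -m pendant '[[0,0,0,0,0,0,0],[0,0,0,0,0,0,0.15],[0,0,0,0,0,0,0.25],[0,0,0,0,0,0,0.25],[0,0,-0.015,0,0,0,0.25],[0,0,-0.04,0,0,0,0.25],[0,0,-0.08,0,0,0,0.25],[0,0,-0.13,0,0,0,0.25],[0,0,-0.18,0,0,0,0.25],[0,0,-0.18,0,0,0,0.25],[0,0,-0.18,0,0,0,0.25],[0,0,-0.18,0,0,0,0.25]]'
python3 - <<'E'
from h import *
for n in ("scene","wrist","side"):
    s=cam(n); cv2.imwrite(f"pics/{n}22.png",s["image"])
i=cv2.imread("pics/scene22.png"); cv2.imwrite("pics/s22.png",cv2.resize(i[130:300,100:460],None,fx=2.2,fy=2.2))
E
```

```text
clock: 37.48
tool_pos: [0.5062, 0.4171, 0.1979]
orientation: [179.9, -0.1, -97.2]
force: [0.2, 0.7, -0.0]
opening: 0.0545
```

View pics/s22.png

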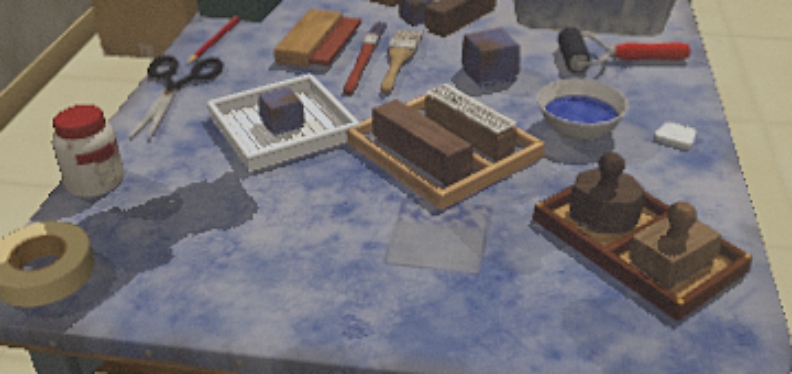

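View pics/wrist22.png

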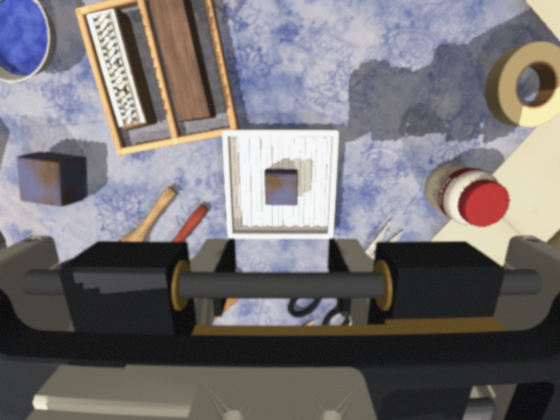

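All four blocks are in place and the bystanders haven't moved. One check on the sprig position, then I hand in.

```bash
python3 - <<'E'
from h import *
s=cam("scene"); print("knob",plane(s,[(410.5,227.7)],.061).round(3), "expected bay .666,-.004; stored then", plane(s,[(100+611/2.2,130+165/2.2)],.07).round(3))
print(ctrl.get_obs()["qvel"].round(2)); ctrl.close_job()
E
```

```text
knob [[ 0.663 -0.005  0.061]] expected bay .666,-.004; stored then [[0.66  0.076 0.07 ]]
[ 0.03 -0.14  0.29  0.07  0.01 -0.  ]
the job is handed in; nothing more can be done
```

All four printing blocks are put away, and I handed the job in about 37 s into the run. The order was the knob-handled block, the strip border block, the long border block, and the inky block last.

- **Knob-handled block:** it stands knob up in the rack's free bay. The last scene picture puts its knob about 3 mm from the bay centre.
- **Border blocks:** each lies flat in its own channel, the strip in the far one and the long block in the near one. Lengthwise, the long block is about 5 mm and the strip about 3 mm from the tray's middle (limits 20 and 24 mm).
- **Inky block:** it sits flat near the middle of the drip tray. The fingers did not touch it until the other three were in place.
- **Bystanders and gripper:** in the last pictures the stored block, ink bowl and jar look unmoved. The gripper is open, with its tips about 0.2 m above the table and touching nothing.

**Disagreements:** the sizes I measured in the wrist pictures came out mostly 3–10% smaller than the stated sizes. The stored block's knob read about 8 mm different between the wrist and scene views. I put that down to picking points by hand at an assumed height rather than to the block moving. No check failed.

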